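# Unstack four porcelain pieces onto their felt pads

### The arm

A 6-joint arm with a two-finger parallel gripper is mounted at the origin on the work surface. World frame = base frame: x ahead of the robot, y to its left, z up, the work surface at z = 0. Lengths are in m, angles in rad, forces in N, time in s.
With the tool pointing down it reaches from about 0.375 to 0.9 m from the base axis. Payload 3.1 kg.
Tool frame: the origin (TCP) lies on the centre line of the jaws, within the pads' length; the fingertips stand 25 mm ahead of it and the grasp point (between the pads) lies 6 mm ahead of it (manip.tip_extent is the distance from the TCP to the fingertips, in m); z points along the fingers, y is the line along which they close (so a half turn about z gives the same grasp; the last joint's range is limited). The gripper opens to 85 mm and grips with 20 to 120 N. Pads are 22 mm wide; open, the fingers measure 114 mm over their backs; the gripper's body (76 mm by 85 mm) begins 54 mm behind the grasp point. The pads swing forward as they close: fully open they stand 13 mm farther back than shut.
Start: joints at [1.109, 0.527, 1.433, -0, 1.181, -0.178], TCP at [0.174, 0.6, 0.256] pointing down, gripper open.
Joint ranges: [-3.08, 3.08], [-0.75, 2.2], [0.22, 2.44], [-1.43, 4.57], [0, 2.65], [-2.85, 2.85]. Speed limits (rad/s): [2.79, 2.79, 3.14, 3.14, 3.14, 3.14].

### API

Orientations are given as a unit quaternion [x, y, z, w].
In Python, from station import readout, imaging, order, manip gives the robot as it stands.
- The arm moves only by the tool move_arm, never from a script. Its argument "rows" is a list of rows, each a list of 7 numbers: the turn, a rotation vector about the tool's x, y, z in degrees, then the shift along the tool's x, y, z in mm, then the closure, from 0 (fully open) to 1 (shut). A call has 1 to 12 rows; each row is the pose to reach, as a shift and turn from the pose commanded when the call began, along the tool's axes at that moment; what a row does not reach only later rows make up. A row lasts 1/12 s, in which the tool goes at most 41.7 mm and 7.16 degrees, less where a joint would pass 70% of its speed; a pose out of reach is approached as far as the arm can. A call with a gripper value outside its range is refused whole. The fingers move at their own pace and stop on an object; "squeeze" is the grip in N (left out, the last holds). Time passes only in rows, so rows that repeat a pose let the fingers close. It gives the time, the measured TCP pose, the force, the opening and the grip force at its end, in the units of the state.
- readout.sense(): the state, without advancing time (a new reading comes with each control period).
- imaging.snapshot(name): name is "scene" or "top" or "wrist"; returns a dict with "img" (480x640x3 uint8, red, green, blue), "z_map" (480x640 float32, m along the optical axis (not along the pixel's ray), 0 where there is no reading), "fovy" (degrees; the focal length in pixels is half the picture's height over the tangent of half this angle, whatever the lens; pixels are square), "cx", "cy" (the principal point, pixels), "rvec" (rotation vector, rad) and "tvec" (3), from world to camera coordinates, as OpenCV has them. Camera axes: x right, y down, z forward; pixel columns grow to the right and rows downward; lengths in m; the calibration is good to about 2 mm. A picture is of the moment at which its call begins.
- order.sign_off(): hands the job in; it is judged then, once.
The state is a dict: "t": time; "q": joint angles; "qd": joint speeds; "tau": joint torques, N m; "tcp_pos": TCP position; "tool_rot": TCP orientation; "force": force on the tool from outside, world axes, zero at the start; "ft_torque": the same for the moment, N m; "finger_gap": opening from 0.0 (shut) to 1.0 (fully open); "gripper_force": force on a finger pad.
Only numpy, scipy, OpenCV 4.12 (cv2) and the standard library are available. Lean on these libraries where they do the work, as an engineer would, in place of code of your own. Each camera call takes 0.05 s, during which the arm holds its last target. There are 200 camera calls.

### The job

Four porcelain pieces are piled in one stack on the appraisal table. Working from the top of the stack down, one piece at a time, set each upright in the middle of the felt pad of its own colour (white vase on white, dark red box on red, blue lid on blue, green box on green) and let go; never drop or tip a piece. Do not move the white shepherdess or knock the brass clamp that holds the cracked saucer.

Things in the scene. Friction and masses are not known exactly. Their poses are not given: they have to be found in the camera images.
- vase: miniature white bisque vase, top of the stack: a straight cylinder 24 mm in diameter and 26 mm high, above it a narrow neck to a flared lip 18 mm wide, 42 mm high in all, about 30 g. Origin: centre of its underside; z up.
- seal_box: dark red (oxblood) closed square box, second from the top: 38 x 38 mm, 26 mm high, solid, flat top, about 55 g. Origin: centre of its underside; x and y square to its sides, z up.
- jar_lid: cobalt-blue ginger jar lid with two thin white bands, third from the top: a solid flat-topped disc 54 mm in diameter, 28 mm high, about 70 g. Origin: centre of its underside; z up.
- celadon_box: pale green (celadon) closed round box, bottom of the stack, standing on the table: 66 mm in diameter, 36 mm high, solid, flat top, about 130 g. Origin: centre of its underside; z up.
- white_pad: white felt pad, a fixed flat disc 100 mm in diameter and 3 mm thick lying on the table. Origin: centre of its underside; z up. The white vase goes here, centred.
- red_pad: red felt pad, a fixed flat disc 100 mm in diameter and 3 mm thick lying on the table. Origin: centre of its underside; z up. The dark red box goes here, centred.
- blue_pad: blue felt pad, a fixed flat disc 100 mm in diameter and 3 mm thick lying on the table. Origin: centre of its underside; z up. The blue jar lid goes here, centred.
- green_pad: green felt pad, a fixed flat disc 100 mm in diameter and 3 mm thick lying on the table. Origin: centre of its underside; z up. The green round box goes here, centred.
- shepherdess: bystander: white bisque shepherdess figurine, loose, fragile, about 120 mm tall with a crook to 128 mm, base 60 mm in diameter. Origin: centre of its underside; z up.
- clamp: bystander: small brass bench clamp fixed to the table, base 60 x 50 mm, holding a cracked pale green saucer (100 mm across, 8 mm thick) upright on edge, top of the saucer 116 mm above the table. Its knurled screw reaches 47 mm out along -x. Origin: centre of the underside; x is the saucer's axis, z up.

How it is judged:
By the outcome, as a careful person would: the job done as asked, in the order asked, and still so for the second after the job is handed in, with the robot touching nothing.
It also fails if it takes over 128 s, if anything falls off the work surface, if the arm or the gripper's body presses on something with over 40 N, if the wrist force passes 120 N, or if a joint passes its speed limit or range.

## Working session

There is one attempt and no reset: what is moved stays moved. The work goes in short steps, Python scripts to look and compute and a tool call to move; the robot and the scene stay as the last step left them, time stands still between calls to the robot, and variables do not carry over. Pictures are saved under pics/ and viewed, at most 14 in all, crops included, and the job is handed in when it is done.

Besides the shell and the picture viewer there is one more tool, called as name([rows], argument=value, ...), one row to a line, values as JSON. move_arm: Moves the arm, as the interface text tells. Its arguments: {"type":"object","properties":{"rows":{"type":"array"},"squeeze":{"type":"number"}},"required":["rows"]}

```bash
ls; mkdir -p pics; cat > h.py <<'E'
import numpy as np, cv2
from station import readout, imaging, order, manip
def snap(n,f=None):
    s=imaging.snapshot(n)
    if f: cv2.imwrite('pics/'+f,s['img'][:,:,::-1])
    np.savez('last_'+n+'.npz',**s)
    return s
def cam(s):
    f=240/np.tan(np.radians(float(s['fovy']))/2)
    K=np.array([[f,0,float(s['cx'])],[0,f,float(s['cy'])],[0,0,1]])
    R=cv2.Rodrigues(np.array(s['rvec'],float))[0]
    return K,R,np.array(s['tvec'],float).ravel()
def cloud(s):
    K,R,t=cam(s);v,u=np.mgrid[:480,:640];z=s['z_map']
    P=np.stack([(u-K[0,2])/K[0,0]*z,(v-K[1,2])/K[1,1]*z,z],-1)
    W=(P-t)@R; W[z==0]=np.nan
    return W
def onplane(s,u,v,h):
    K,R,t=cam(s);d=R.T@np.linalg.inv(K)@[u,v,1];c=-R.T@t
    return c+d*(h-c[2])/d[2]
E
python3 - <<'E'
from h import *
print(readout.sense(), manip.tip_extent)
for n in ['scene','top','wrist']:
    s=snap(n,n+'0.png'); print(n,s['fovy'],s['cx'],s['cy'],s['rvec'],s['tvec'])
E
```

```text
pics
{'t': 0.0, 'q': array([ 1.10948190e+00,  5.28462811e-01,  1.43392113e+00, -2.44394698e-05,
        1.18139862e+00, -1.78486718e-01]), 'qd': array([ 0.00054236, -0.00024041,  0.00206958,  0.00064959,  0.00190316,
        0.00088404]), 'tau': array([-9.39237325e-04, -4.42356598e+01, -1.78022307e+01, -1.08922634e-04,
        8.48446798e-03,  1.79546004e-05]), 'tcp_pos': array([0.17408537, 0.59956519, 0.25532964]), 'tool_rot': array([ 1.40938308e-01,  9.90017775e-01, -1.04295888e-03, -3.33606669e-04]), 'force': array([ 0.15587921,  0.57426498, -0.68150522]), 'ft_torque': array([ 0.01005113, -0.00664778,  0.02438399]), 'gripper_force': 0.0, 'finger_gap': 1.0011510411511593} 0.025
scene 44.39303194136471 319.1313450439506 237.18172540672595 [ 1.90261028  1.85412668 -0.55667938] [-0.02963029 -0.47752121  1.72576558]
top 44.69170696177919 323.634308774216 237.36618432530898 [ 2.14224287 -2.16106154  0.13676955] [0.02311229 0.62398997 1.35321866]
wrist 63.071553632370076 314.85653660799966 237.7154131416747 [-2.33478578 -1.75270456 -0.23167851] [-0.62305291 -0.03401047  0.37764451]
```

View pics/top0.png

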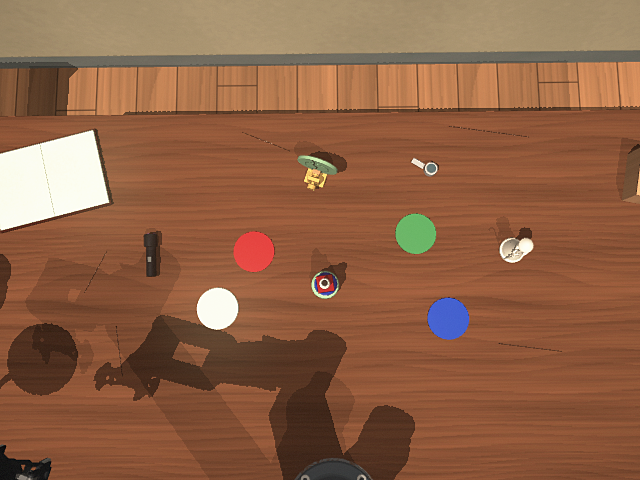

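View pics/scene0.png

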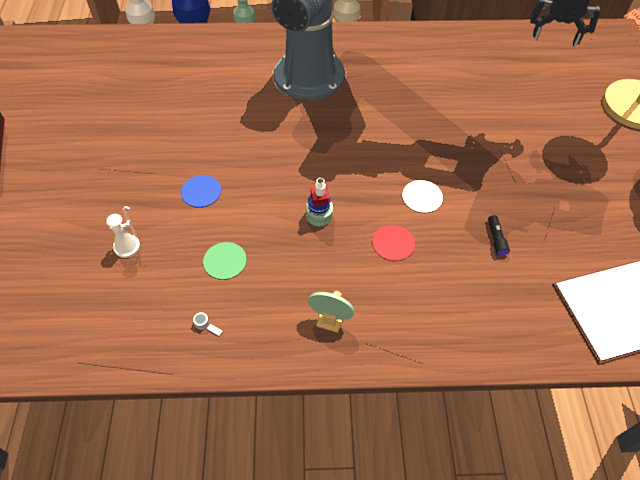

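The top view shows the stack at (325,284) and the pads at white (217,309), red (254,252), green (416,233) and blue (448,318). The clamp is at (317,170) and the shepherdess at (515,248). In the scene view the stack is at (320,205), with pads white (422,196), red (393,242), blue (201,191) and green (225,260).

```bash
cat > m.py <<'E'
from h import *
T=dict(np.load('last_top.npz'));S=dict(np.load('last_scene.npz'))
seeds={'white':((217,309),(422,196)),'red':((254,252),(393,242)),'blue':((448,318),(201,191)),'green':((416,233),(225,260))}
def blob(s,seed):
    im=s['img'].astype(int);m=(np.abs(im-im[seed[1],seed[0]]).sum(2)<60).astype(np.uint8)
    n,l,st,c=cv2.connectedComponentsWithStats(m,connectivity=4);k=l[seed[1],seed[0]]
    return c[k],st[k],l==k
def tri(a,b):
    Ps=[]
    for s in (T,S):
        K,R,t=cam(s);Ps.append(K@np.c_[R,t])
    X=cv2.triangulatePoints(*Ps,np.array(a,float).reshape(2,1),np.array(b,float).reshape(2,1))
    return (X[:3]/X[3]).ravel()
if __name__=='__main__':
    for n,(a,b) in seeds.items():
        ca,sa,ma=blob(T,a);cb,sb,mb=blob(S,b)
        print(n,ca,sa,cb,sb,'tri',tri(ca,cb).round(4),'plane',onplane(T,*ca,.003)[:2].round(4),onplane(S,*cb,.003)[:2].round(4),'depth',np.nanmean(cloud(T)[ma],0).round(4),np.nanmean(cloud(S)[mb],0).round(4))
    for nm,s,(x0,x1,y0,y1) in (('T',T,(290,365,250,320)),('S',S,(285,360,165,240))):
        cv2.imwrite(f'pics/crop{nm}.png',cv2.resize(s['img'][y0:y1,x0:x1,::-1],None,fx=8,fy=8,interpolation=cv2.INTER_CUBIC))
    W=np.r_[cloud(T)[250:320,290:365].reshape(-1,3),cloud(S)[165:240,285:360].reshape(-1,3)]
    for i in range(2,16):
        q=W[(W[:,2]>i*.01)&(W[:,2]<=i*.01+.01)]
        if len(q): print(i,len(q),q.min(0).round(3),q.max(0).round(3))
    for nm,(x0,x1,y0,y1) in {'clamp':(285,350,140,200),'shep':(490,550,220,275)}.items():
        q=cloud(T)[y0:y1,x0:x1].reshape(-1,3);q=q[q[:,2]>.02];print(nm,q.min(0).round(3),q.max(0).round(3))
E
python3 m.py
```

```text
white [216.90264151 308.21509434] [ 197  288   41   42 1325] [422.3257874  195.71555118] [ 403  180   40   32 1016] tri [0.4587 0.2762 0.0031] plane [0.4588 0.2772] [0.4586 0.2753] depth [0.4588 0.277  0.0044] [0.4573 0.2756 0.0015]
red [253.28316524 251.28471683] [ 233  231   41   41 1289] [393.20677966 242.00762712] [ 372  225   43   35 1180] tri [0.5962 0.1893 0.0038] plane [0.5964 0.1902] [0.5957 0.1885] depth [0.5962 0.1901 0.0042] [0.5945 0.1887 0.0014]
blue [447.8502994  318.24550898] [ 428  298   41   41 1336] [200.64218258 190.49842602] [181 176  40  31 953] tri [ 0.4301 -0.2799  0.0032] plane [ 0.4301 -0.2796] [ 0.43   -0.2803] depth [ 0.4302 -0.2794  0.0039] [ 0.4285 -0.2807  0.0014]
green [415.32301587 233.41587302] [ 396  214   40   40 1260] [224.33554817 260.03737542] [ 203  242   43   37 1204] tri [ 0.6369 -0.2078  0.0032] plane [ 0.6369 -0.2073] [ 0.6368 -0.2083] depth [ 0.6368 -0.2071  0.0039] [ 0.6355 -0.2086  0.0015]
2 83 [ 0.48  -0.017  0.02 ] [0.546 0.049 0.03 ]
3 294 [ 0.48  -0.017  0.03 ] [0.547 0.049 0.04 ]
4 84 [ 0.487 -0.015  0.04 ] [0.541 0.046 0.05 ]
5 88 [ 0.486 -0.012  0.051] [0.542 0.041 0.06 ]
6 226 [ 0.486 -0.012  0.06 ] [0.541 0.041 0.07 ]
7 58 [ 0.493 -0.01   0.07 ] [0.536 0.041 0.08 ]
8 214 [ 0.492 -0.005  0.08 ] [0.535 0.037 0.09 ]
9 164 [ 0.492 -0.003  0.09 ] [0.534 0.036 0.1  ]
10 21 [0.514 0.007 0.1  ] [0.525 0.028 0.109]
11 85 [0.5   0.006 0.11 ] [0.524 0.029 0.12 ]
12 39 [0.5   0.006 0.12 ] [0.52  0.029 0.13 ]
13 67 [0.504 0.009 0.13 ] [0.519 0.025 0.138]
14 1 [0.517 0.022 0.142] [0.517 0.022 0.142]
clamp [ 0.743 -0.016  0.02 ] [0.814 0.08  0.122]
shep [ 0.569 -0.457  0.02 ] [ 0.616 -0.405  0.131]
```

```bash
cat >> h.py <<'E'
from scipy.spatial.transform import Rotation as Ro
def goal(p,yaw):
    """tool pointing down, tool y along world angle yaw (deg, mod 180)"""
    st=readout.sense();R0=Ro.from_quat(st['tool_rot']);best=None
    for k in (0,180):
        a=np.radians(yaw+k);y=np.array([np.cos(a),np.sin(a),0]);z=np.array([0,0,-1.])
        R=Ro.from_matrix(np.c_[np.cross(y,z),y,z]);rv=np.degrees((R0.inv()*R).as_rotvec())
        if best is None or np.linalg.norm(rv)<np.linalg.norm(best): best=rv
    sh=R0.inv().apply(np.array(p)-st['tcp_pos'])*1000
    print('turn',best.round(2),'shift',sh.round(1),'tcp',st['tcp_pos'].round(4),'q6',round(st['q'][5],2))
E
python3 - <<'E'
from h import *
w=dict(np.load('last_wrist.npz'));K,R,t=cam(w);st=readout.sense()
R0=Ro.from_quat(st['tool_rot']);c=-R.T@t
print('cam in tool mm',R0.inv().apply(c-st['tcp_pos'])*1000,'\n',(R@R0.as_matrix()).round(3))
a=st['tool_rot'];print('yaw of y',R0.as_matrix()[:,1])
goal([.44,.017,.27],90)
E
```

```text
cam in tool mm [  65.85770295   -0.94616502 -116.66278318] 
 [[-0.     1.     0.   ]
 [-0.965 -0.    -0.262]
 [-0.262 -0.     0.965]]
yaw of y [ 0.27905552  0.96027357 -0.00163972]
turn [ -0.09  -0.03 -16.2 ] shift [-417.9 -485.4  -13.8] tcp [0.1741 0.5997 0.2556] q6 -0.18
```

View pics/wrist0.png

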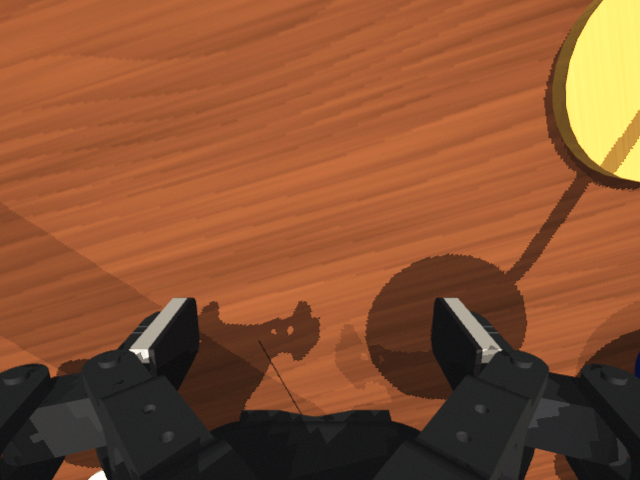

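The wrist picture shows the open fingers at about (190,330) and (440,330), with bare table between them. I'll move over the stack.

move_arm([
  [0,0,-2,-15,-15,-2,0],
  [0,0,-4,-42,-40,-4,0],
  [0,0,-6,-70,-66,-6,0],
  [0,0,-8,-98,-92,-8,0],
  [0,0,-9,-126,-118,-10,0],
  [0,0,-10,-154,-145,-12,0],
  [0,0,-11,-182,-172,-14,0],
  [0,0,-12,-210,-199,-16,0],
  [0,0,-13,-238,-226,-18,0],
  [0,0,-14,-266,-253,-20,0],
  [0,0,-15,-294,-280,-22,0],
  [0,0,-16.2,-322,-307,-24,0],
])

```text
t: 1.15
tcp_pos: [0.3983, 0.2137, 0.2804]
tool_rot: [-0.0, 1.0, 0.0, -0.0]
force: [1.0, 0.7, -0.6]
finger_gap: 1.003
gripper_force: 0.0
```

```bash
python3 -c "
from h import *
goal([.513,.017,.28],90)"
```

```text
turn [ 0.   -0.    0.05] shift [-114.5 -196.8    0.4] tcp [0.3983 0.2137 0.2804] q6 -1.33
```

move_arm([
  [0,0,0,-16,-27,0,0],
  [0,0,0,-32,-55,0,0],
  [0,0,0,-48,-83,0,0],
  [0,0,0,-64,-111,0,0],
  [0,0,0,-80,-139,0,0],
  [0,0,0,-96,-167,0,0],
  [0,0,0,-108,-187,0,0],
  [0,0,0,-114.5,-197,0,0],
  [0,0,0,-114.5,-197,0,0],
  [0,0,0,-114.5,-197,0,0],
])

```text
t: 1.98
tcp_pos: [0.5118, 0.0188, 0.2799]
tool_rot: [0.001, 1.0, 0.0, -0.001]
force: [0.5, 0.7, 0.5]
finger_gap: 1.003
gripper_force: 0.0
```

```bash
python3 - <<'E'
from h import *
s=snap('wrist','wrist1.png');W=cloud(s).reshape(-1,3)
W=W[(abs(W[:,0]-.513)<.05)&(abs(W[:,1]-.017)<.05)&(W[:,2]<.15)]
for lo,hi in ((.03,.039),(.058,.067),(.084,.093),(.126,.138)):
    q=W[(W[:,2]>lo)&(W[:,2]<hi)];print(lo,len(q),q.min(0).round(4),q.max(0).round(4),np.median(q,0).round(4))
    (c,sz,a)=cv2.minAreaRect(q[:,:2].astype(np.float32)*1000);print(np.round(c,1),np.round(sz,1),a,cv2.minEnclosingCircle(q[:,:2].astype(np.float32)*1000))
goal([.513,.017,.28],90)
E
```

```text
0.03 777 [ 0.4804 -0.0196  0.0304] [0.5343 0.0457 0.0369] [0.4923 0.0239 0.0347]
[504.6  15.1] [65.3 49.2] 78.29020690917969 ((512.7531127929688, 13.413769721984863), 32.9801139831543)
0.058 674 [ 0.4864 -0.0142  0.058 ] [0.5384 0.0384 0.067 ] [0.5    0.0085 0.0628]
[511.   12.6] [53.2 49.1] 73.17267608642578 ((512.9304809570312, 11.86823558807373), 26.985109329223633)
0.084 1235 [ 0.4912 -0.0074  0.0841] [0.5334 0.0337 0.093 ] [0.5051 0.0095 0.0889]
[512.4  13.2] [38.4 38. ] 8.184174537658691 ((512.234130859375, 13.274162292480469), 25.805267333984375)
0.126 481 [0.5024 0.0062 0.1295] [0.5203 0.0231 0.1333] [0.5112 0.0146 0.1313]
[511.2  14.6] [17.4 17.1] 27.208717346191406 ((511.3420715332031, 14.297669410705566), 9.089073181152344)
turn [ 0.06 -0.11  0.01] shift [-1.7 -2.5 -0.1] tcp [0.5113 0.0195 0.2799] q6 -1.75
```

View pics/wrist1.png

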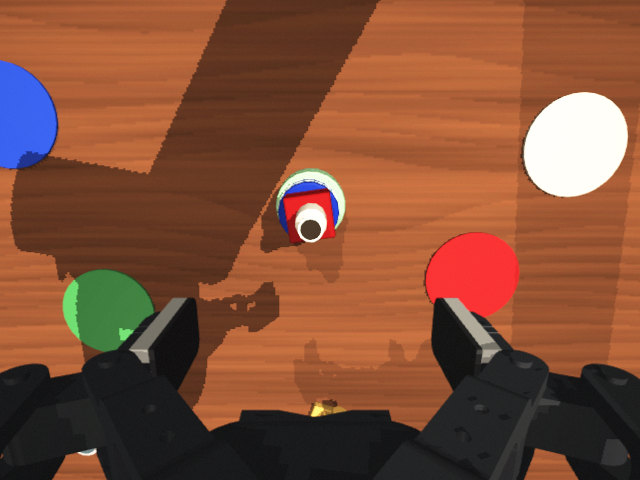

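The wrist view shows the vase lip at (310,230) and the red box turned about 7°. The jaws are centred at column 314.5, so the vase is about 2.6 mm towards -y from the jaws. I'll descend partway with the fingers half closed and re-measure.

move_arm([
  [0,0,0,-0.5,-2.7,15,0.3],
  [0,0,0,-0.5,-2.7,40,0.5],
  [0,0,0,-0.5,-2.7,60,0.5],
  [0,0,0,-0.5,-2.7,70,0.5],
  [0,0,0,-0.5,-2.7,70,0.5],
  [0,0,0,-0.5,-2.7,70,0.5],
])

```text
t: 2.53
tcp_pos: [0.5124, 0.0168, 0.2104]
tool_rot: [-0.001, 1.0, 0.0, -0.0]
force: [-0.0, -0.2, -0.2]
finger_gap: 0.501
gripper_force: 0.0
```

```bash
python3 - <<'E'
from h import *
s=snap('wrist','wrist2.png')
for i in range(3): print(readout.sense()['tcp_pos'].round(4), readout.sense()['finger_gap'], manip.tip_extent)
W=cloud(s);w=W.reshape(-1,3)
w=w[(abs(w[:,0]-.513)<.05)&(abs(w[:,1]-.017)<.05)&(w[:,2]<.15)]
for lo,hi in ((.084,.093),(.126,.138)):
    q=w[(w[:,2]>lo)&(w[:,2]<hi)];print(lo,len(q),np.median(q,0).round(4));(c,sz,a)=cv2.minAreaRect(q[:,:2].astype(np.float32)*1000);print(np.round(c,1),np.round(sz,1),a,cv2.minEnclosingCircle(q[:,:2].astype(np.float32)*1000))
E
```

```text
[0.5131 0.0165 0.211 ] 0.4977610050547075 0.025
[0.5131 0.0165 0.211 ] 0.4977610050547075 0.025
[0.5131 0.0165 0.211 ] 0.4977610050547075 0.025
0.084 1892 [0.5035 0.0097 0.0889]
[512.4  13.1] [38.  38.1] 8.021130561828613 ((512.61083984375, 13.283618927001953), 25.920656204223633)
0.126 827 [0.5113 0.0144 0.1313]
[511.4  14.6] [17.4 17.4] 53.90975570678711 ((511.37506103515625, 14.60247802734375), 9.05052661895752)
```

View pics/wrist2.png

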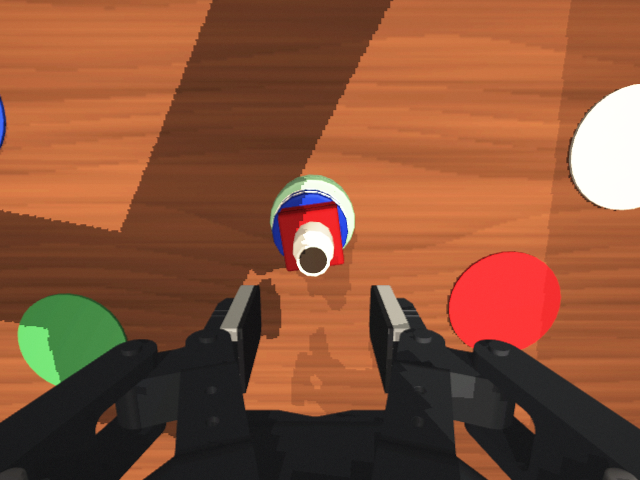

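The lip is at (313,260) and the finger inner edges at columns 260 and 371, so the vase is 1 mm off centre. I'll correct that, descend and close.

move_arm([
  [0,0,0,1,-1,15,0.5],
  [0,0,0,1,-1,40,0.5],
  [0,0,0,1,-1,62,0.5],
  [0,0,0,1,-1,80,0.5],
  [0,0,0,1,-1,88,0.5],
  [0,0,0,1,-1,92,0.5],
  [0,0,0,1,-1,92,0.5],
  [0,0,0,1,-1,92,0.6],
  [0,0,0,1,-1,92,0.65],
  [0,0,0,1,-1,92,0.7],
  [0,0,0,1,-1,92,0.75],
  [0,0,0,1,-1,92,0.8],
], squeeze=25)

```text
t: 3.58
tcp_pos: [0.5126, 0.0147, 0.1194]
tool_rot: [0.0, 1.0, -0.0, 0.001]
force: [-0.3, 1.5, 5.9]
finger_gap: 0.268
gripper_force: 24.4
```

move_arm([
  [0,0,0,0,0,0,1],
  [0,0,0,0,0,0,1],
  [0,0,0,0,0,0,1],
])

```text
t: 3.83
tcp_pos: [0.5126, 0.0147, 0.1194]
tool_rot: [0.0, 1.0, -0.0, 0.001]
force: [-0.5, -0.5, 6.5]
finger_gap: 0.268
gripper_force: 24.4
```

```bash
python3 - <<'E'
from h import *
s=snap('wrist','wrist3.png');snap('scene')
print(readout.sense())
E
```

```text
{'t': 3.9333, 'q': array([-1.89472911e-01,  5.93888618e-01,  1.83167561e+00,  1.72580080e-04,
        7.13735384e-01, -1.76031031e+00]), 'qd': array([-0.00152319, -0.00059149,  0.00126866,  0.00019   , -0.00092988,
       -0.00045616]), 'tau': array([-2.39667026e-01, -3.58978128e+01, -8.85751784e+00, -6.42367895e-02,
       -1.62387835e-01,  3.60537988e-04]), 'tcp_pos': array([0.51264211, 0.01474288, 0.11941775]), 'tool_rot': array([ 4.46270292e-05,  9.99999340e-01, -1.60406947e-04,  1.13665085e-03]), 'force': array([-0.56831358,  0.84515338,  6.48701913]), 'ft_torque': array([ 0.04645802,  0.03628543, -0.04208196]), 'gripper_force': 24.38419461250305, 'finger_gap': 0.2727931900418246}
```

View pics/wrist3.png

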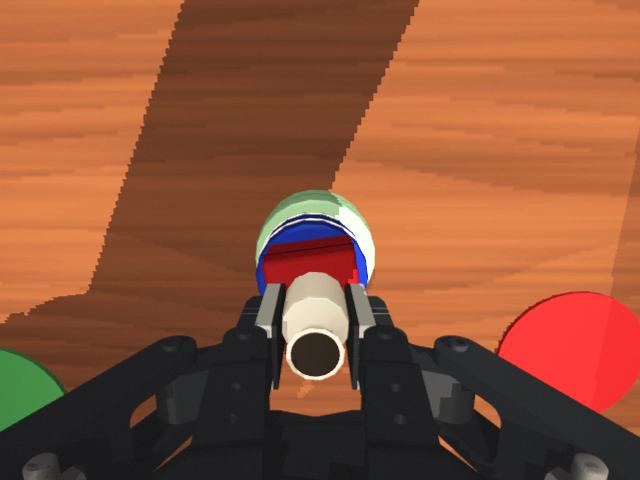

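The vase is held between the pads and the gap of 0.27 matches 24 mm. I'll lift it and carry it towards the white pad.

move_arm([
  [0,0,0,0,0,-3,1],
  [0,0,0,0,0,-10,1],
  [0,0,0,0,0,-22,1],
  [0,0,0,0,0,-36,1],
  [0,0,0,0,0,-50,1],
  [0,0,0,0,0,-60,1],
  [0,0,0,2,10,-70,1],
  [0,0,0,6,28,-80,1],
  [0,0,0,11,52,-88,1],
  [0,0,0,16,78,-90,1],
  [0,0,0,21,104,-90,1],
  [0,0,0,26,130,-90,1],
])

```text
t: 4.93
tcp_pos: [0.4851, 0.1464, 0.2089]
tool_rot: [0.0, 1.0, 0.0, 0.0]
force: [-0.5, 0.4, 0.1]
finger_gap: 0.268
gripper_force: 24.6
```

move_arm([
  [0,0,0,5,26,0,1],
  [0,0,0,10,52,0,1],
  [0,0,0,15,78,0,1],
  [0,0,0,20,100,0,1],
  [0,0,0,25,118,0,1],
  [0,0,0,28,128,0,1],
  [0,0,0,28,131,0,1],
  [0,0,0,28,131,0,1],
  [0,0,0,28,131,0,1],
  [0,0,0,28,131,0,1],
])

```text
t: 5.77
tcp_pos: [0.4582, 0.2749, 0.2083]
tool_rot: [0.001, 1.0, -0.0, -0.0]
force: [0.2, -0.3, -0.5]
finger_gap: 0.271
gripper_force: 24.6
```

```bash
cat > pad.py <<'E'
from h import *
import sys
# pad centre in wrist view, as an ellipse fit of its colour blob back-projected at z=3 mm
def pad(s,seed,tol=60):
    im=cv2.cvtColor(s['img'],cv2.COLOR_RGB2HSV).astype(int);W=cloud(s)
    r=im[seed[1],seed[0]]
    m=((abs(W[...,2]-.003)<.008)&(abs(im[...,0]-r[0])<10)&(abs(im[...,1]-r[1])<70)).astype(np.uint8) if r[1]>80 else ((abs(W[...,2]-.003)<.008)&(im[...,1]<70)&(im[...,2]>60)).astype(np.uint8)
    n,l,st,c=cv2.connectedComponentsWithStats(m,connectivity=4);k=l[seed[1],seed[0]]
    cs=max(cv2.findContours((l==k).astype(np.uint8),cv2.RETR_EXTERNAL,cv2.CHAIN_APPROX_NONE)[0],key=len)[:,0,:]
    q=np.array([onplane(s,u,v,.003)[:2] for u,v in cs if 2<u<637 and 2<v<477])
    # robust circle of radius 50 mm
    from scipy.optimize import least_squares
    f=least_squares(lambda p:np.hypot(*(q-p).T)-.05,q.mean(0),loss='soft_l1',f_scale=.001)
    print('pad',f.x.round(4),'rms',np.median(abs(f.fun)).round(5),st[k]);return f.x
E
python3 - <<'E'
from h import *
s=snap('wrist','wrist4.png');print(readout.sense()['tcp_pos'].round(4),readout.sense()['force'].round(2),readout.sense()['finger_gap'])
E
```

```text
[0.4582 0.2748 0.2083] [ 0.03 -0.47 -0.01] 0.2710256858334584
```

View pics/wrist4.png

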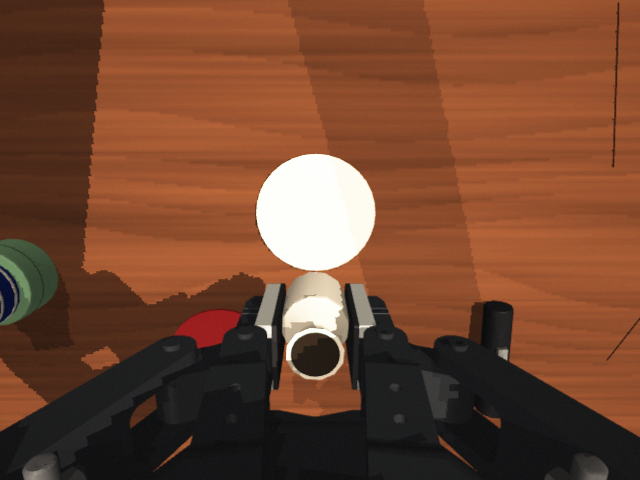

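The wrist view shows the held vase at column 315 and the pad centred at about (316,212), so they line up sideways. Next I'll fit the pad position along x.

```bash
python3 - <<'E'
from pad import *
s=dict(np.load('last_wrist.npz'));p=pad(s,(300,210))
W=cloud(s)[325:382,285:346].reshape(-1,3);z=W[:,2];q=W[z>np.nanmax(z)-.004]
c,r=cv2.minEnclosingCircle(q[:,:2].astype(np.float32)*1000);print('lip',c,r,np.nanmax(z))
goal([*p,.2083],90)
E
```

```text
pad [0.4592 0.2741] rms 0.00048 [  256   154   119   117 10860]
lip (457.3658142089844, 273.71563720703125) 9.322700500488281 0.2221849028355095
turn [-0.02 -0.01 -0.08] shift [-1.  -0.7 -0. ] tcp [0.4582 0.2748 0.2083] q6 -1.24
```

move_arm([
  [0,0,0,-1.8,0.4,15,1],
  [0,0,0,-1.8,0.4,40,1],
  [0,0,0,-1.8,0.4,68,1],
  [0,0,0,-1.8,0.4,96,1],
  [0,0,0,-1.8,0.4,122,1],
  [0,0,0,-1.8,0.4,144,1],
  [0,0,0,-1.8,0.4,160,1],
  [0,0,0,-1.8,0.4,168,1],
  [0,0,0,-1.8,0.4,172,1],
  [0,0,0,-1.8,0.4,172,1],
  [0,0,0,-1.8,0.4,172,1],
])

```text
t: 6.73
tcp_pos: [0.4604, 0.2761, 0.0369]
tool_rot: [0.0, 1.0, 0.0, 0.001]
force: [0.4, -0.7, -0.1]
finger_gap: 0.269
gripper_force: 24.6
```

move_arm([
  [0,0,0,0,0,1,1],
  [0,0,0,0,0,2,1],
  [0,0,0,0,0,3,1],
  [0,0,0,0,0,3,1],
])

```text
t: 7.07
tcp_pos: [0.4599, 0.2763, 0.0337]
tool_rot: [-0.0, 1.0, 0.0, 0.0]
force: [-0.1, -0.1, -0.7]
finger_gap: 0.27
gripper_force: 24.6
```

move_arm([
  [0,0,0,0,0,0.7,1],
  [0,0,0,0,0,1.4,1],
  [0,0,0,0,0,1.4,1],
])

```text
t: 7.32
tcp_pos: [0.4598, 0.2763, 0.0325]
tool_rot: [-0.0, 1.0, 0.0, 0.0]
force: [-1.2, 0.8, 4.3]
finger_gap: 0.269
gripper_force: 25.0
```

Contact at 4 N. Releasing gently and rising.

move_arm([
  [0,0,0,0,0,0,0.72],
  [0,0,0,0,0,0,0.68],
  [0,0,0,0,0,0,0.6],
  [0,0,0,0,0,0,0.5],
  [0,0,0,0,0,-4,0.5],
  [0,0,0,0,0,-15,0.5],
  [0,0,0,0,0,-35,0.5],
  [0,0,0,0,0,-65,0.5],
  [0,0,0,0,0,-100,0.4],
  [0,0,0,0,0,-135,0.3],
  [0,0,0,0,0,-165,0.2],
  [0,0,0,0,0,-175,0.2],
])

```text
t: 8.32
tcp_pos: [0.4618, 0.2771, 0.2124]
tool_rot: [-0.0, 1.0, 0.002, 0.004]
force: [0.9, -0.2, -0.3]
finger_gap: 0.799
gripper_force: 0.0
```

```bash
cat > stk.py <<'E'
from h import *
def layers(s,L,c=(.513,.015)):
    w=cloud(s).reshape(-1,3);w=w[(abs(w[:,0]-c[0])<.05)&(abs(w[:,1]-c[1])<.05)]
    for lo,hi in L:
        q=w[(w[:,2]>lo)&(w[:,2]<hi)]
        if len(q)<20: print(lo,'none');continue
        r=cv2.minAreaRect(q[:,:2].astype(np.float32)*1000);print(lo,len(q),'z',np.median(q[:,2]).round(4),'rect',np.round(r[0],1),np.round(r[1],1),round(r[2],1),'circ',np.round(cv2.minEnclosingCircle(q[:,:2].astype(np.float32)*1000)[0],1))
E
python3 - <<'E'
from stk import *
s=snap('wrist','wrist5.png')
layers(s,((.04,.05),),(.46,.276))
from pad import pad
t=snap('top'); 
goal([.5124,.014,.21],98)
E
```

```text
0.04 425 z 0.0443 rect [458.6 275.2] [17.2 16.9] 80.3 circ [458.4 275.1]
turn [ 0.1   0.36 -8.  ] shift [ -51.4 -262.7   -0.3] tcp [0.461  0.2767 0.2099] q6 -1.24
```

View pics/wrist5.png

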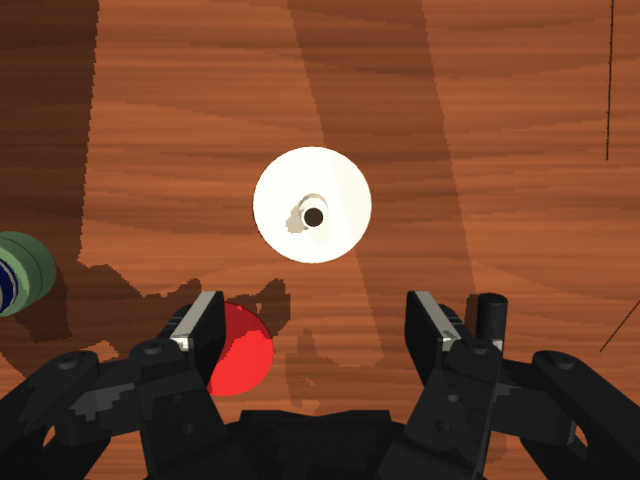

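The vase stands upright at (313,215), centred on the white pad. Now the box.

move_arm([
  [0,0,-1,-4,-20,0,0.2],
  [0,0,-2,-9,-46,0,0.2],
  [0,0,-3,-15,-76,0,0.2],
  [0,0,-4,-21,-108,0,0.2],
  [0,0,-5,-27,-140,0,0.2],
  [0,0,-6,-33,-172,0,0.2],
  [0,0,-7,-39,-204,0,0.2],
  [0,0,-8,-45,-232,0,0.2],
  [0,0,-8,-49,-252,0,0.2],
  [0,0,-8,-51.4,-262.7,0,0.2],
  [0,0,-8,-51.4,-262.7,0,0.2],
  [0,0,-8,-51.4,-262.7,0,0.2],
])

```text
t: 9.42
tcp_pos: [0.5102, 0.0138, 0.2058]
tool_rot: [-0.069, 0.998, 0.001, -0.001]
force: [0.7, 0.8, 0.1]
finger_gap: 0.799
gripper_force: 0.0
```

```bash
python3 - <<'E'
from stk import *
s=snap('wrist','wrist6.png')
layers(s,((.03,.04),(.058,.067),(.084,.094)))
goal([.5124,.014,.21],98)
E
```

```text
0.03 1141 z 0.0347 rect [503.4  13.8] [65.3 46.5] 87.2 circ [512.5  13.5]
0.058 1054 z 0.0627 rect [507.3  10.9] [41.8 53.3] 11.3 circ [513.   11.9]
0.084 3554 z 0.089 rect [512.2  13.1] [37.7 38. ] 8.1 circ [512.4  13.3]
turn [ 0.08 -0.14 -0.  ] shift [-2.2 -0.8 -4. ] tcp [0.5101 0.0144 0.206 ] q6 -1.9
```

View pics/wrist6.png

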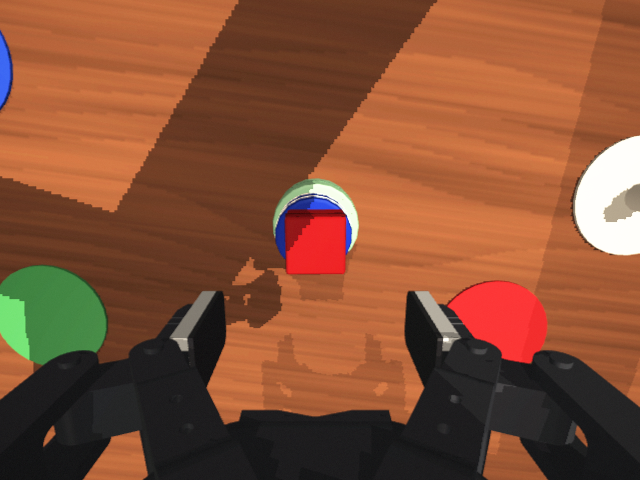

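The box is square to the jaws, at columns 286–346 against a jaw centre of 315. Descend and grip.

move_arm([
  [0,0,0,-2,0.3,15,0.25],
  [0,0,0,-2,0.3,40,0.25],
  [0,0,0,-2,0.3,66,0.25],
  [0,0,0,-2,0.3,90,0.25],
  [0,0,0,-2,0.3,106,0.25],
  [0,0,0,-2,0.3,113,0.25],
  [0,0,0,-2,0.3,113,0.3],
  [0,0,0,-2,0.3,113,0.4],
  [0,0,0,-2,0.3,113,0.48],
  [0,0,0,-2,0.3,113,0.53],
  [0,0,0,-2,0.3,113,0.58],
  [0,0,0,-2,0.3,113,0.65],
], squeeze=30)

```text
t: 10.47
tcp_pos: [0.5139, 0.0141, 0.0952]
tool_rot: [-0.07, 0.998, -0.0, 0.001]
force: [1.0, 0.5, 6.7]
finger_gap: 0.439
gripper_force: 30.9
```

move_arm([
  [0,0,0,0,0,0,1],
  [0,0,0,0,0,0,1],
])

```text
t: 10.63
tcp_pos: [0.5139, 0.0141, 0.0952]
tool_rot: [-0.07, 0.998, -0.0, 0.001]
force: [-0.2, 1.7, 6.3]
finger_gap: 0.439
gripper_force: 30.9
```

move_arm([
  [0,0,0,0,0,-3,1],
  [0,0,0,0,0,-10,1],
  [0,0,0,0,0,-22,1],
  [0,0,0,0,0,-38,1],
  [0,0,0,-2,3,-56,1],
  [0,0,0,-8,12,-74,1],
  [0,0,0,-18,28,-90,1],
  [0,0,0,-32,49,-102,1],
  [0,0,0,-47,72,-110,1],
  [0,0,0,-63,96,-115,1],
  [0,0,0,-79,120,-115,1],
  [0,0,0,-92,140,-115,1],
])

```text
t: 11.63
tcp_pos: [0.5854, 0.1671, 0.21]
tool_rot: [-0.07, 0.998, 0.0, 0.001]
force: [0.4, -1.1, -1.2]
finger_gap: 0.437
gripper_force: 30.2
```

move_arm([
  [0,0,0,-8,13,0,1],
  [0,0,0,-12,18.5,0,1],
  [0,0,0,-13.4,20.9,0,1],
  [0,0,0,-13.4,20.9,0,1],
  [0,0,0,-13.4,20.9,0,1],
])

```text
t: 12.05
tcp_pos: [0.5944, 0.1872, 0.2088]
tool_rot: [-0.069, 0.998, -0.0, -0.001]
force: [0.6, -0.3, -1.2]
finger_gap: 0.437
gripper_force: 30.2
```

```bash
python3 - <<'E'
from pad import *
s=snap('wrist','wrist7.png');st=readout.sense();print(st['finger_gap'],st['tcp_pos'].round(4))
h=cv2.cvtColor(s['img'],cv2.COLOR_RGB2HSV);print(h[150:300:25,315])
W=cloud(s);W=W.reshape(-1,3);q=W[(abs(W[:,0]-st['tcp_pos'][0])<.03)&(abs(W[:,1]-st['tcp_pos'][1])<.03)&(abs(W[:,2]-.205)<.006)]
print('box top',np.median(q,0),cv2.minAreaRect(q[:,:2].astype(np.float32)*1000))
p=pad(s,(315,200));goal([*p,st['tcp_pos'][2]],98)
E
```

```text
0.4397419096519888 [0.5945 0.187  0.2088]
[[ 10 171 182]
 [  0 195 252]
 [  0 197 252]
 [  0 201 252]
 [  0 200 252]
 [  0 221 209]]
box top [0.59023366 0.1859577  0.20260196] ((592.96484375, 187.63182067871094), (38.75810241699219, 60.57118225097656), 7.719875812530518)
pad [0.5958 0.1871] rms 0.00073 [ 255  155  121   99 9782]
turn [-0.02 -0.07 -0.06] shift [-1.3 -0.1 -0. ] tcp [0.5945 0.187  0.2088] q6 -1.58
```

View pics/wrist7.png

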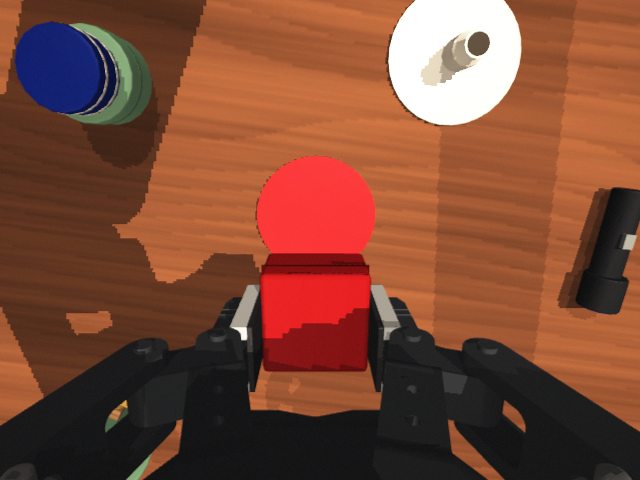

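The box is held level with its top face at columns 263–369. The pad is centred at (316,212), in line with it. Lowering.

move_arm([
  [0,0,0,-2.6,0.4,15,1],
  [0,0,0,-2.6,0.4,40,1],
  [0,0,0,-2.6,0.4,68,1],
  [0,0,0,-2.6,0.4,96,1],
  [0,0,0,-2.6,0.4,122,1],
  [0,0,0,-2.6,0.4,144,1],
  [0,0,0,-2.6,0.4,159,1],
  [0,0,0,-2.6,0.4,166,1],
  [0,0,0,-2.6,0.4,169,1],
  [0,0,0,-2.6,0.4,169,1],
  [0,0,0,-2.6,0.4,169,1],
])

```text
t: 13.02
tcp_pos: [0.5983, 0.1886, 0.0409]
tool_rot: [-0.069, 0.998, 0.0, 0.001]
force: [-0.8, 0.6, -1.3]
finger_gap: 0.439
gripper_force: 30.2
```

move_arm([
  [0,0,0,0,0,1,1],
  [0,0,0,0,0,2,1],
  [0,0,0,0,0,3,1],
  [0,0,0,0,0,3,1],
])

```text
t: 13.35
tcp_pos: [0.5977, 0.1889, 0.0373]
tool_rot: [-0.07, 0.998, 0.0, 0.0]
force: [-0.0, 0.1, -1.6]
finger_gap: 0.437
gripper_force: 30.2
```

move_arm([
  [0,0,0,0,0,0.8,1],
  [0,0,0,0,0,1.6,1],
  [0,0,0,0,0,2.2,1],
  [0,0,0,0,0,2.2,1],
])

```text
t: 13.68
tcp_pos: [0.5974, 0.1888, 0.0345]
tool_rot: [-0.07, 0.998, -0.0, -0.0]
force: [-0.0, -0.8, -0.2]
finger_gap: 0.438
gripper_force: 30.2
```

move_arm([
  [0,0,0,0,0,0.5,1],
  [0,0,0,0,0,0.8,1],
  [0,0,0,0,0,0.8,1],
])

```text
t: 13.93
tcp_pos: [0.5975, 0.1888, 0.0343]
tool_rot: [-0.07, 0.998, -0.0, 0.0]
force: [-1.1, 0.3, 3.2]
finger_gap: 0.437
gripper_force: 30.6
```

move_arm([
  [0,0,0,0,0,0,0.55],
  [0,0,0,0,0,0,0.5],
  [0,0,0,0,0,0,0.4],
  [0,0,0,0,0,0,0.3],
  [0,0,0,0,0,-4,0.3],
  [0,0,0,0,0,-15,0.3],
  [0,0,0,0,0,-35,0.2],
  [0,0,0,0,0,-65,0.1],
  [0,0,0,0,0,-100,0],
  [0,0,0,0,0,-135,0],
  [0,0,0,0,0,-160,0],
  [0,0,0,0,0,-170,0],
])

```text
t: 14.93
tcp_pos: [0.5998, 0.1893, 0.2096]
tool_rot: [-0.07, 0.998, 0.0, 0.005]
force: [0.0, 0.5, 0.3]
finger_gap: 0.997
gripper_force: 0.0
```

```bash
python3 - <<'E'
from stk import *
s=snap('wrist','wrist8.png')
layers(s,((.026,.031),),(.597,.187))
goal([.513,.0128,.2],90)
E
```

```text
0.026 2295 z 0.028 rect [596.1 187.4] [37.7 38. ] 8.1 circ [596.1 187.5]
turn [0.03 0.55 8.01] shift [ 110.8 -162.6    8.5] tcp [0.6    0.1893 0.2096] q6 -1.58
```

The box sits within 0.5 mm of the pad centre. Back over the stack.

move_arm([
  [0,0,1,8,-12,0,0],
  [0,0,2,20,-30,2,0],
  [0,0,3,36,-53,4,0],
  [0,0,4,53,-78,5,0],
  [0,0,5,70,-103,6,0],
  [0,0,6,86,-126,7,0],
  [0,0,7,99,-145,8,0],
  [0,0,8,107,-157,8,0],
  [0,0,8,110.8,-162.6,8,0],
  [0,0,8,110.8,-162.6,8,0],
  [0,0,8,110.8,-162.6,8,0],
])

```text
t: 15.9
tcp_pos: [0.5103, 0.0126, 0.1954]
tool_rot: [0.0, 1.0, 0.0, -0.0]
force: [0.5, 0.0, -0.4]
finger_gap: 0.998
gripper_force: 0.0
```

```bash
python3 - <<'E'
from stk import *
s=snap('wrist','wrist9.png')
layers(s,((.03,.04),(.058,.067)))
goal([.513,.0128,.2],90)
E
```

```text
0.03 1239 z 0.0347 rect [503.7  14.8] [65.2 47.4] 82.2 circ [512.8  13.3]
0.058 4878 z 0.063 rect [512.7  11.9] [52.5 53.4] 58.7 circ [513.2  11.8]
turn [ 0.02 -0.02  0.02] shift [-2.3 -0.1 -4.5] tcp [0.5107 0.0129 0.1955] q6 -1.77
```

View pics/wrist9.png

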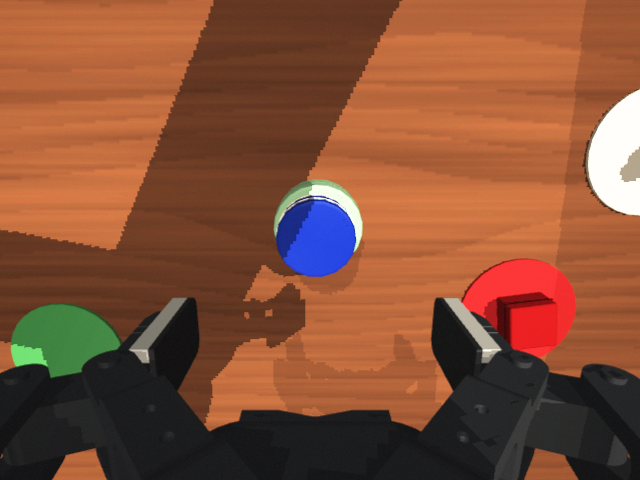

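The lid is at (316,235), centred in the jaws. The tips keep about 3 mm above the celadon top.

move_arm([
  [0,0,0,-2.3,0,15,0],
  [0,0,0,-2.3,0,40,0],
  [0,0,0,-2.3,0,68,0],
  [0,0,0,-2.3,0,96,0],
  [0,0,0,-2.3,0,118,0],
  [0,0,0,-2.3,0,130,0],
  [0,0,0,-2.3,0,134,0],
  [0,0,0,-2.3,0,134,0.1],
  [0,0,0,-2.3,0,134,0.2],
  [0,0,0,-2.3,0,134,0.28],
  [0,0,0,-2.3,0,134,0.34],
  [0,0,0,-2.3,0,134,0.4],
], squeeze=35)

```text
t: 16.95
tcp_pos: [0.5136, 0.0124, 0.0633]
tool_rot: [-0.0, 1.0, -0.0, 0.001]
force: [0.2, 0.8, 3.6]
finger_gap: 0.625
gripper_force: 36.5
```

move_arm([
  [0,0,0,0,0,0,0.6],
  [0,0,0,0,0,0,1],
  [0,0,0,0,0,0,1],
])

```text
t: 17.2
tcp_pos: [0.5135, 0.0124, 0.0632]
tool_rot: [0.0, 1.0, -0.0, 0.001]
force: [-0.7, 1.2, 6.8]
finger_gap: 0.619
gripper_force: 36.8
```

move_arm([
  [0,0,0,0,0,-3,1],
  [0,0,0,0,0,-10,1],
  [0,0,0,0,0,-22,1],
  [0,0,0,0,0,-38,1],
  [0,0,0,1,-4,-56,1],
  [0,0,0,4,-14,-76,1],
  [0,0,0,9,-32,-96,1],
  [0,0,0,16,-56,-114,1],
  [0,0,0,23,-82,-128,1],
  [0,0,0,31,-108,-138,1],
  [0,0,0,38,-134,-144,1],
  [0,0,0,45,-160,-146,1],
])

```text
t: 18.2
tcp_pos: [0.4676, -0.1489, 0.2097]
tool_rot: [-0.0, 1.0, -0.001, 0.001]
force: [0.2, 0.2, -1.0]
finger_gap: 0.621
gripper_force: 36.8
```

move_arm([
  [0,0,0,7,-26,0,1],
  [0,0,0,14,-52,0,1],
  [0,0,0,22,-78,0,1],
  [0,0,0,29,-102,0,1],
  [0,0,0,34,-120,0,1],
  [0,0,0,37,-130,0,1],
  [0,0,0,38,-133,0,1],
  [0,0,0,38,-133,0,1],
  [0,0,0,38,-133,0,1],
])

```text
t: 18.95
tcp_pos: [0.4296, -0.2795, 0.2079]
tool_rot: [-0.0, 1.0, 0.001, -0.0]
force: [-0.0, 0.0, -0.7]
finger_gap: 0.622
gripper_force: 36.8
```

```bash
cat > held.py <<'E'
from pad import *
s=snap('wrist','held.png');st=readout.sense();print(st['finger_gap'],st['tcp_pos'].round(4))
W=cloud(s).reshape(-1,3);p0=st['tcp_pos'];R,o=float(sys.argv[1]),float(sys.argv[2])
q=W[(abs(W[:,0]-p0[0])<.04)&(abs(W[:,1]-p0[1])<.04)&(abs(W[:,2]-p0[2]-o)<.006)]
top=np.median(q[:,2]);q=q[abs(q[:,2]-top)<.003];v=q[abs(q[:,1]-p0[1])<.004]
print('top z',top,'x ext on centre line',v[:,0].min(),v[:,0].max(),v[:,0].min()+R, v[:,0].max()-R)
p=pad(s,(int(sys.argv[3]),int(sys.argv[4])));goal([*p,p0[2]],90)
E
python3 held.py .027 0.001 316 190
```

```text
0.6197475490215552 [ 0.4297 -0.2793  0.2079]
top z 0.20767053021802517 x ext on centre line 0.40250154379868025 0.45575452795206745 0.4295015437986803 0.4287545279520674
pad [ 0.4296 -0.282 ] rms 0.00117 [ 254  154  119   99 9014]
turn [ 0.06 -0.03  0.05] shift [ 0.1 -2.7 -0. ] tcp [ 0.4297 -0.2793  0.2079] q6 -2.37
```

View pics/held.png

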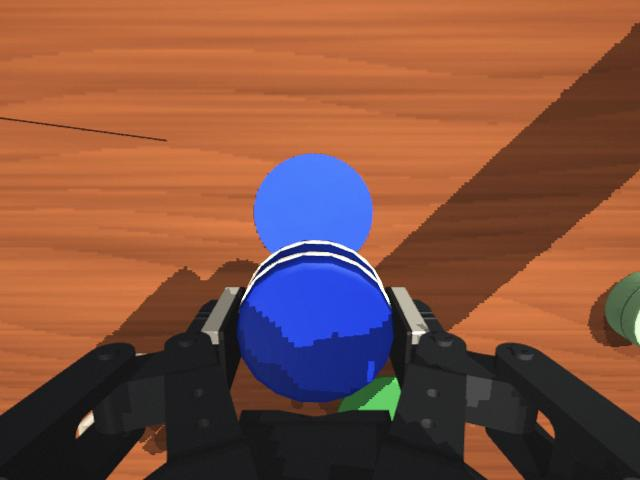

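The lid is level at columns 238–393 and the pad is centred at (313,212), about 1.8 mm towards -y. Lowering with that correction.

move_arm([
  [0,0,0,-0.5,-1.8,15,1],
  [0,0,0,-0.5,-1.8,40,1],
  [0,0,0,-0.5,-1.8,68,1],
  [0,0,0,-0.5,-1.8,96,1],
  [0,0,0,-0.5,-1.8,122,1],
  [0,0,0,-0.5,-1.8,144,1],
  [0,0,0,-0.5,-1.8,160,1],
  [0,0,0,-0.5,-1.8,169,1],
  [0,0,0,-0.5,-1.8,173,1],
  [0,0,0,-0.5,-1.8,173,1],
  [0,0,0,-0.5,-1.8,173,1],
])

```text
t: 19.92
tcp_pos: [0.4307, -0.2823, 0.0355]
tool_rot: [-0.0, 1.0, -0.0, 0.0]
force: [0.0, 0.5, -0.8]
finger_gap: 0.62
gripper_force: 36.8
```

move_arm([
  [0,0,0,0,0,1,1],
  [0,0,0,0,0,2,1],
  [0,0,0,0,0,3,1],
  [0,0,0,0,0,3,1],
])

```text
t: 20.25
tcp_pos: [0.4304, -0.2826, 0.0323]
tool_rot: [0.0, 1.0, -0.0, 0.0]
force: [0.9, -1.1, -0.9]
finger_gap: 0.618
gripper_force: 36.8
```

move_arm([
  [0,0,0,0,0,0.8,1],
  [0,0,0,0,0,1.6,1],
  [0,0,0,0,0,2.2,1],
  [0,0,0,0,0,2.2,1],
])

```text
t: 20.58
tcp_pos: [0.4302, -0.2825, 0.0302]
tool_rot: [0.0, 1.0, -0.0, 0.0]
force: [0.2, 0.0, 4.9]
finger_gap: 0.617
gripper_force: 37.4
```

move_arm([
  [0,0,0,0,0,0,0.36],
  [0,0,0,0,0,0,0.3],
  [0,0,0,0,0,0,0.2],
  [0,0,0,0,0,0,0.1],
  [0,0,0,0,0,-4,0],
  [0,0,0,0,0,-15,0],
  [0,0,0,0,0,-35,0],
  [0,0,0,0,0,-65,0],
  [0,0,0,0,0,-100,0],
  [0,0,0,0,0,-135,0],
  [0,0,0,0,0,-160,0],
  [0,0,0,0,0,-170,0],
])

```text
t: 21.58
tcp_pos: [0.4316, -0.2836, 0.2044]
tool_rot: [-0.0, 1.0, -0.003, 0.003]
force: [1.2, -1.0, -0.0]
finger_gap: 1.0
gripper_force: 0.0
```

```bash
python3 - <<'E'
from stk import *
s=snap('wrist','wrist10.png')
layers(s,((.027,.034),),(.43,-.282))
goal([.513,.0142,.195],90)
E
```

```text
0.027 3693 z 0.03 rect [ 429.4 -283.8] [52.9 52.6] 77.2 circ [ 429.6 -283.9]
turn [-0.36  0.35  0.02] shift [-81.2 298.    8. ] tcp [ 0.4318 -0.2837  0.2044] q6 -2.37
```

```bash
python3 - <<'E'
from pad import *
from stk import layers
s=snap('wrist','wrist10.png')
layers(s,((.027,.034),),(.43,-.282))
W=cloud(s);m=(abs(W[...,2]-.003)<.008)&(s['img'][...,2].astype(int)-s['img'][...,0]>40)
v,u=np.nonzero(m);print(len(u))
q=np.array([onplane(s,a,b,.003)[:2] for a,b in zip(u,v)])*1000
print('pad',cv2.minEnclosingCircle(q.astype(np.float32)))
goal([.513,.0142,.195],90)
E
```

```text
0.027 3711 z 0.03 rect [ 429.3 -283.8] [53.  52.2] 89.4 circ [ 429.7 -283.8]
7235
pad ((430.1621398925781, -282.0192565917969), 49.90934371948242)
turn [-0.22  0.22  0.  ] shift [-82.  297.3   6.3] tcp [ 0.431  -0.2831  0.2021] q6 -2.37
```

The lid is 1.8 mm from the pad centre, which is close enough to leave. On to the celadon box.

move_arm([
  [0,0,0,-4,14,0,0],
  [0,0,0,-10,36,0,0],
  [0,0,0,-18,64,2,0],
  [0,0,0,-27,97,3,0],
  [0,0,0,-36,130,4,0],
  [0,0,0,-45,163,4,0],
  [0,0,0,-54,196,4,0],
  [0,0,0,-63,229,4,0],
  [0,0,0,-71,259,4,0],
  [0,0,0,-77,281,4,0],
  [0,0,0,-81,294,4,0],
  [0,0,0,-82,297.5,4,0],
])

```text
t: 22.68
tcp_pos: [0.5113, 0.0175, 0.1938]
tool_rot: [-0.002, 1.0, 0.001, -0.002]
force: [-0.6, -0.8, 0.5]
finger_gap: 1.003
gripper_force: 0.0
```

move_arm([
  [0,0,0,0,0,0,0],
  [0,0,0,0,0,0,0],
  [0,0,0,0,0,0,0],
])

```text
t: 22.93
tcp_pos: [0.5116, 0.0142, 0.195]
tool_rot: [0.001, 1.0, 0.0, -0.001]
force: [-0.5, -0.3, -0.1]
finger_gap: 1.002
gripper_force: 0.0
```

```bash
python3 - <<'E'
from stk import *
s=snap('wrist','wrist11.png')
layers(s,((.03,.04),))
W=cloud(s);r=W[250:300];i=(r[...,2]>.1)  # fingers
for v in (305,315):
    x=np.nonzero(s['img'][v].max(1)<60)[0];l=x[x<315].max();h=x[x>315].min();print(v,l,h,(l+h)/2)
w=(W[...,2]>.03)&(W[...,2]<.04)&(abs(W[...,0]-.513)<.05)&(abs(W[...,1]-.014)<.05);v,u=np.nonzero(w);print('celadon cols',u.min(),u.max(),'rows',v.min(),v.max())
goal([.513,.0142,.195],90)
E
```

```text
0.03 6063 z 0.035 rect [512.4  13.4] [64.8 64.5] 88.2 circ [512.8  13.8]
305 196 435 315.5
315 197 434 315.5
celadon cols 271 359 rows 182 268
turn [-0.   -0.06 -0.09] shift [-1.2  0.1  0.3] tcp [0.5118 0.0141 0.1953] q6 -1.76
```

View pics/wrist11.png

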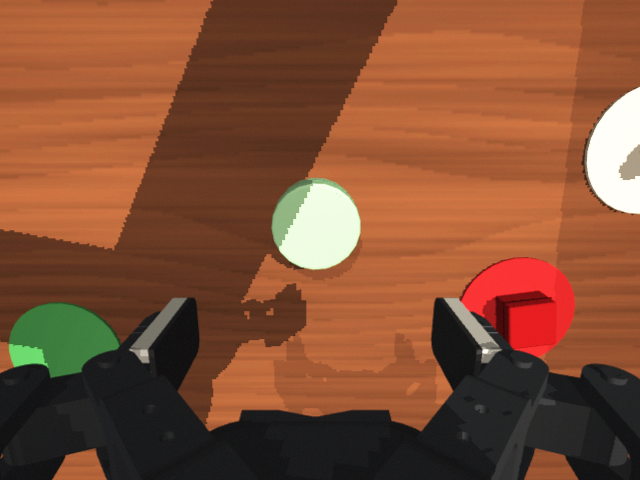

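The celadon box is at columns 271–359, centred in the jaws. Descend and grip.

move_arm([
  [0,0,0,-1.2,0,15,0],
  [0,0,0,-1.2,0,40,0],
  [0,0,0,-1.2,0,68,0],
  [0,0,0,-1.2,0,96,0],
  [0,0,0,-1.2,0,122,0],
  [0,0,0,-1.2,0,144,0],
  [0,0,0,-1.2,0,158,0],
  [0,0,0,-1.2,0,165,0],
  [0,0,0,-1.2,0,167,0],
  [0,0,0,-1.2,0,167,0.08],
  [0,0,0,-1.2,0,167,0.15],
  [0,0,0,-1.2,0,167,0.2],
], squeeze=45)

```text
t: 23.98
tcp_pos: [0.5142, 0.0148, 0.0297]
tool_rot: [0.0, 1.0, -0.0, 0.001]
force: [-0.6, -0.1, 0.2]
finger_gap: 0.799
gripper_force: 0.0
```

move_arm([
  [0,0,0,0,0,0,0.25],
  [0,0,0,0,0,0,0.32],
  [0,0,0,0,0,0,0.5],
  [0,0,0,0,0,0,1],
  [0,0,0,0,0,0,1],
])

```text
t: 24.4
tcp_pos: [0.5142, 0.0149, 0.0302]
tool_rot: [-0.0, 1.0, -0.0, 0.001]
force: [-1.1, -1.1, 5.9]
finger_gap: 0.758
gripper_force: 48.4
```

move_arm([
  [0,0,0,0,0,-3,1],
  [0,0,0,0,0,-10,1],
  [0,0,0,0,0,-24,1],
  [0,0,0,0,0,-42,1],
  [0,0,0,-2,-4,-62,1],
  [0,0,0,-7,-14,-82,1],
  [0,0,0,-16,-30,-102,1],
  [0,0,0,-28,-51,-122,1],
  [0,0,0,-41,-75,-140,1],
  [0,0,0,-54,-99,-156,1],
  [0,0,0,-67,-122,-168,1],
  [0,0,0,-80,-146,-175,1],
])

```text
t: 25.4
tcp_pos: [0.5943, -0.1319, 0.2063]
tool_rot: [-0.0, 1.0, -0.0, 0.001]
force: [0.3, 0.5, -1.6]
finger_gap: 0.76
gripper_force: 50.0
```

move_arm([
  [0,0,0,-13,-24,0,1],
  [0,0,0,-25,-46,0,1],
  [0,0,0,-35,-63,0,1],
  [0,0,0,-41,-74,0,1],
  [0,0,0,-43,-78,0,1],
  [0,0,0,-43,-78,0,1],
  [0,0,0,-43,-78,0,1],
])

```text
t: 25.98
tcp_pos: [0.6356, -0.2081, 0.2035]
tool_rot: [0.0, 1.0, 0.001, -0.001]
force: [0.9, 0.2, -1.2]
finger_gap: 0.76
gripper_force: 50.0
```

```bash
python3 held.py .033 0.006 316 190
```

```text
0.758484877768658 [ 0.6356 -0.2077  0.2036]
top z 0.208358525450812 x ext on centre line 0.6016102530424591 0.6629234280742798 0.6346102530424591 0.6299234280742798
pad [ 0.6375 -0.2097] rms 0.00091 [ 254  155  120   84 6927]
turn [ 0.07 -0.08  0.03] shift [-2. -2. -0.] tcp [ 0.6356 -0.2077  0.2036] q6 -2.05
```

move_arm([
  [0,0,0,-2.8,0,15,1],
  [0,0,0,-2.8,0,40,1],
  [0,0,0,-2.8,0,68,1],
  [0,0,0,-2.8,0,96,1],
  [0,0,0,-2.8,0,122,1],
  [0,0,0,-2.8,0,142,1],
  [0,0,0,-2.8,0,156,1],
  [0,0,0,-2.8,0,162,1],
  [0,0,0,-2.8,0,164,1],
  [0,0,0,-2.8,0,164,1],
  [0,0,0,-2.8,0,164,1],
])

```text
t: 26.95
tcp_pos: [0.6402, -0.2092, 0.0412]
tool_rot: [-0.0, 1.0, -0.001, 0.001]
force: [0.4, -0.2, -1.3]
finger_gap: 0.758
gripper_force: 50.0
```

move_arm([
  [0,0,0,0,0,1,1],
  [0,0,0,0,0,2,1],
  [0,0,0,0,0,3,1],
  [0,0,0,0,0,3,1],
])

```text
t: 27.28
tcp_pos: [0.6393, -0.209, 0.0371]
tool_rot: [0.0, 1.0, -0.0, 0.0]
force: [-0.0, 0.4, -1.6]
finger_gap: 0.762
gripper_force: 50.0
```

move_arm([
  [0,0,0,0,0,1,1],
  [0,0,0,0,0,2,1],
  [0,0,0,0,0,2.8,1],
  [0,0,0,0,0,2.8,1],
])

```text
t: 27.62
tcp_pos: [0.639, -0.2088, 0.0336]
tool_rot: [0.0, 1.0, 0.0, -0.0]
force: [0.1, -0.0, -1.5]
finger_gap: 0.756
gripper_force: 50.0
```

move_arm([
  [0,0,0,0,0,0.5,1],
  [0,0,0,0,0,0.8,1],
  [0,0,0,0,0,0.8,1],
])

```text
t: 27.87
tcp_pos: [0.6392, -0.2089, 0.0333]
tool_rot: [0.0, 1.0, 0.0, -0.0]
force: [-1.2, -0.5, -0.2]
finger_gap: 0.757
gripper_force: 50.1
```

move_arm([
  [0,0,0,0,0,0.5,1],
  [0,0,0,0,0,1,1],
  [0,0,0,0,0,1,1],
])

```text
t: 28.12
tcp_pos: [0.6392, -0.2089, 0.0332]
tool_rot: [-0.0, 1.0, -0.0, -0.0]
force: [-2.7, -0.1, 6.0]
finger_gap: 0.758
gripper_force: 50.7
```

move_arm([
  [0,0,0,0,0,0,0.22],
  [0,0,0,0,0,0,0.15],
  [0,0,0,0,0,0,0.05],
  [0,0,0,0,0,0,0],
  [0,0,0,0,0,0,0],
  [0,0,0,0,0,-6,0],
  [0,0,0,0,0,-20,0],
  [0,0,0,0,0,-45,0],
  [0,0,0,0,0,-80,0],
  [0,0,0,0,0,-115,0],
  [0,0,0,0,0,-150,0],
  [0,0,0,0,0,-180,0],
])

```text
t: 29.12
tcp_pos: [0.6397, -0.2091, 0.2163]
tool_rot: [0.0, 1.0, -0.001, 0.002]
force: [0.0, -0.9, 0.4]
finger_gap: 1.005
gripper_force: 0.0
```

move_arm([
  [0,0,0,0,15,0,0],
  [0,0,0,0,40,0,0],
  [0,0,0,0,70,0,0],
  [0,0,0,0,100,0,0],
  [0,0,0,0,125,0,0],
  [0,0,0,0,140,0,0],
  [0,0,0,0,140,0,0],
  [0,0,0,0,140,0,0],
  [0,0,0,0,140,0,0],
])

```text
t: 29.87
tcp_pos: [0.6396, -0.07, 0.2124]
tool_rot: [0.0, 1.0, -0.001, 0.0]
force: [-0.1, 0.0, -0.0]
finger_gap: 1.0
gripper_force: 0.0
```

```bash
python3 - <<'E'
from h import *
s=snap('scene','fin_s.png');t=snap('top','fin_t.png')
cv2.imwrite('pics/fin.png',np.vstack([cv2.resize(s['img'][130:350,80:540],None,fx=1.3,fy=1.3),cv2.resize(t['img'][130:350,180:560],(598,286))])[:,:,::-1])
T=cloud(t);S=cloud(s)
for n,c,lo,hi in (('vase',(.459,.276),.04,.055),('box',(.596,.189),.024,.036),('lid',(.43,-.28),.026,.038),('cel',(.637,-.208),.033,.046)):
    for W in (T,S):
        w=W.reshape(-1,3);w=w[(np.hypot(w[:,0]-c[0],w[:,1]-c[1])<.05)];q=w[(w[:,2]>lo-.003)&(w[:,2]<hi)]
        print(n,len(q),(q[:,:3].min(0)/2+q[:,:3].max(0)/2).round(4) if len(q) else '')
for nm,(x0,x1,y0,y1) in {'clamp':(285,350,140,200),'shep':(490,550,220,275)}.items():
    q=T[y0:y1,x0:x1].reshape(-1,3);q=q[q[:,2]>.02];print(nm,q.min(0).round(3),q.max(0).round(3))
print(readout.sense()['t'])
E
```

```text
vase 45 [0.4577 0.2782 0.0463]
vase 35 [0.4553 0.2784 0.0424]
box 250 [0.5957 0.1894 0.0284]
box 242 [0.5964 0.1899 0.0272]
lid 408 [ 0.4297 -0.2802  0.0311]
lid 314 [ 0.4302 -0.2806  0.03  ]
cel 578 [ 0.6373 -0.207   0.038 ]
cel 583 [ 0.6386 -0.2072  0.0378]
clamp [ 0.615 -0.027  0.021] [0.814 0.08  0.552]
shep [ 0.569 -0.46   0.02 ] [ 0.616 -0.405  0.132]
29.9667
```

View pics/fin.png

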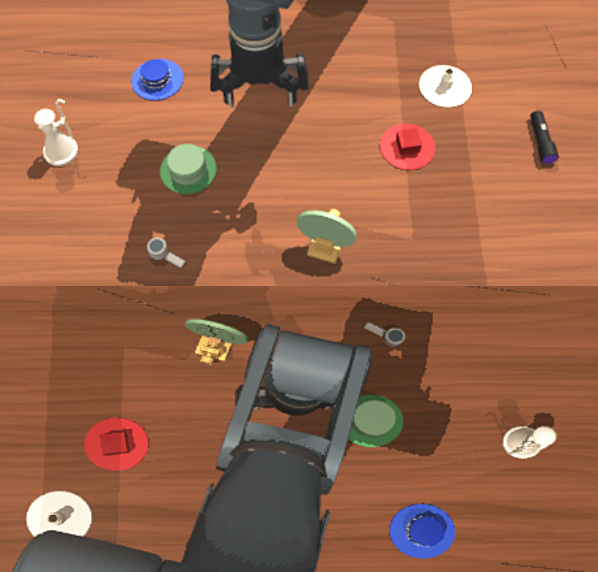

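The final picture shows all four pieces upright and centred on their pads. The shepherdess and clamp haven't moved, and the gripper is clear. Handing in.

```bash
python3 -c "
from h import *
print(order.sign_off())"
```

```text
the job is handed in; nothing more can be done
None
```

All four pieces stand upright within about 2 mm of the centres of their matching pads, moved one at a time from the top of the stack down, with the shepherdess and clamp untouched, and the job was handed in at about 30 s.

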